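# Hold the missing snap ring open in the roller axle's groove

## Task

One of the two roller axles on the green came-rolling unit still lacks its snap ring; the other already has one fitted. Pick up the snap-ring pliers by their handles (the spare ring hangs on their tips), squeeze them fully so that the ring is spread, slide it level down over the free end of the axle that lacks a ring, and stop with the ring in line with that axle's groove, clear of the axle and roller. Finish there, still holding the pliers squeezed in mid-air so the ring stays spread, and leave the brush, jar and tray alone.

Things in the scene. Friction and masses are not known exactly. Their poses are not given: they have to be found in the camera images.
- pliers: Steel snap-ring pliers with black handles, lying flat on the wooden rest; about 0.26 kg, balanced about 15 mm behind the pivot. Origin: on the pivot axis at the tool's underside (30 mm above the bench at the start); x points from handles to tips, z up. A snap ring is hooked for good on the tips, in the tool's plane: ears at the tips, spring loop at the far end 120 mm ahead of the pivot.
- handle_mid (a point): Where to hold the pliers: midway between the handles, 65 mm behind the pivot, z 8 mm (mid-height). Each handle is a bar 8 mm wide, z 0 to 16 mm, running 22 to 122 mm behind the pivot, one on each side of the x axis. Here they measure 58 mm over the outer faces relaxed, 40 mm fully squeezed (outer faces then parallel to x). Squeezing them spreads the tips. Axes as the pliers.
- ring_center (a point): Fixed point of the pliers: centre of the ring when fully spread, on the x axis 88.5 mm ahead of the pivot, at z -3 mm; the ring is 4 mm thick (z -5 to -1 mm), below the jaws. Relaxed it is 18.6 mm wide inside and cannot pass an axle; fully spread a 30 mm circle about this point fits in it, and its loop ends 26 mm ahead. Axes as the pliers.
- pliers_left (a joint): How far each half of the pliers is squeezed, rad: 0 relaxed (start), 0.14 fully squeezed against the stop, the ring fully spread; the stop yields a little (0.15 at 35 N of grip). A return spring opens it: about 6 N on each handle, 65 mm behind the pivot, holds it fully squeezed. Both halves move alike about the pivot.
- rest: Fixed wooden rest under the pliers, 30 mm high, both ends of the handles lying on it: one block under the pivot (28 mm behind to 30 mm ahead of it), one under the handle ends (100 to 122 mm behind it), joined by a board only 6 mm high and 50 mm wide, so that the handles lie free between. Origin: on the bench under the pivot (within 7 mm), x along the pliers.
- roller_unit: Green came-rolling unit fixed to the bench: bed 130 x 230 mm (length along y), 25 mm high. Origin: centre of the bed's underside; z up. At y = +50 and -50 mm stand rollers 50 mm in diameter, from 25 to 60 mm high, each with a 29 mm washer 2 mm thick on top and a steel axle, 22 mm in diameter, rising to a flat free end at 90 mm.
- axle_left (a point): On the axis of the axle at +y of the roller unit, at mid-groove, 68.5 mm above the bench. The groove is 18 mm in diameter and 9 mm high (64 to 73 mm); the axle's free end is 21.5 mm above this point. Axes as the roller unit.
- axle_right (a point): The same point of the axle at -y of the roller unit, 100 mm from the other.
- fitted_ring: The steel snap ring already fitted in the groove of one of the two axles, with its washer: 43 mm long over ears and loop, 4 mm thick, fixed. Origin: on that axle's axis at the roller's top face, 60 mm above the bench. The axle without it is the one that lacks its ring.
- brush: Bystander: brush with a wooden handle, 190 mm long, lying on the bench. Origin under its middle.
- jar: Bystander: glass jar, 64 mm in diameter, 85 mm high. Origin: centre of its underside.
- nail_tray: Bystander: open wooden tray 100 x 75 mm, 35 mm high. Origin: centre of its underside.
Mind the look-alikes: they are no part of the job. What is shaped like the rest but orange or yellow is not meant.

How it is judged:
By the outcome, as a careful person would: the job done as asked, in the order asked, and still so for the second after the job is handed in, while the arm keeps its last pose, push and grip.
It also fails if it takes over 43 s, if anything falls off the work surface, if the arm or the gripper's body presses on something with over 40 N, if the wrist force passes 120 N, or if a joint passes its speed limit or range.

## Robot

A 6-joint arm with a two-finger parallel gripper is mounted at the origin on the work surface. World frame = base frame: x ahead of the robot, y to its left, z up, the work surface at z = 0. Lengths are in mm, angles in rad, forces in N, time in s.
With the tool pointing down it reaches from about 325 to 775 mm from the base axis. Payload 9.3 kg.
Tool frame: the origin (TCP) lies at the very end of the fingers, on their centre line; the grasp point (between the pads) lies 19 mm behind it (env.grip_point_offset is the z of the grasp point in the tool frame, in mm); z points along the fingers, y is the direction in which the jaws open and shut (so a half turn about z gives the same grasp; the last joint's range is limited). The gripper opens to 85 mm and grips with 20 to 120 N. Pads are 22 mm wide; open, the fingers measure 114 mm over their backs; the gripper's body (76 mm by 85 mm) begins 54 mm behind the grasp point. The pads swing forward as they close: fully open they stand 13 mm farther back than shut.
Start: joints at [-1.271, 0.259, 0.021, 1.334, 0, 1.418], TCP at [240.61, -494.574, 231.279] pointing down, gripper open.
Joint ranges: [-3.04, 3.04], [-0.91, 1.82], [-1.04, 1.36], [-1.92, 1.95], [-1.52, 1.45], [-3.14, 3.14]. Speed limits (rad/s): [2.22, 2.22, 2.79, 3.14, 3.14, 3.14].

## Interface

Orientations are given as a rotation vector (axis times angle).
In Python, from cell import readout, viewer, job, env gives the robot as it stands.
- The arm moves only by the shell command python3 -m creep 'ROWS' [FORCE]. ROWS is JSON, a list of rows, each an object with "dr": the turn, a rotation vector about the tool's x, y, z in degrees, a list of three; "offset": the shift along the tool's x, y, z in cm, a list of three; "jaw": the finger opening in cm, from 0 to 8.54. A call has exactly 10 rows; each row shifts and turns the pose as measured when the row begins, along the tool's axes as they then stand; what a row does not reach is not made up. A row lasts 1/10 s, in which the tool goes at most 50 mm and 8.59 degrees, less where a joint would pass 70% of its speed; a pose out of reach is approached as far as the arm can. A call is refused whole if a number of a shift passes 5 or a number of a turn 8.59, either way. A call with a gripper value outside its range is refused whole. The fingers move at their own pace and stop on an object; FORCE is the grip in N (left out, the last holds). Time passes only in rows, so rows that do not move let the fingers close, or fill a call up. It gives the time, the measured TCP pose, the force and the opening at its end, in the units of the state.
- readout.state(): the state, without advancing time (a new reading comes with each control period).
- viewer.capture(name): name is "scene" or "top" or "wrist"; returns a dict with "frame" (400x640x3 uint8, red, green, blue), "fx", "fy", "cx", "cy" (pixels), "R" (3x3) and "t" (3): a world point X has camera coordinates R X + t; the wrist camera has in their place "hand_eye" (4x4, takes a point from camera to tool coordinates, whose origin is the TCP and whose axes are the flange's). Camera axes: x right, y down, z forward; pixel columns grow to the right and rows downward; lengths in mm; the calibration is good to about 2 mm. A picture is of the moment at which its call begins: read the wrist's pose just before it. There is no depth.
- job.sign_off(): hands the job in, once; it reports no verdict.
The state is a dict: "time_s": time; "joint_pos": joint angles; "joint_vel": joint speeds; "tau": joint torques, N m; "ee_pos": TCP position; "tool_rot": TCP orientation; "force": force on the tool from outside, world axes, zero at the start; "wrist_torque": the same for the moment, N m; "width": finger opening in mm.
Only numpy, scipy, OpenCV 4.12 (cv2) and the standard library are available. Lean on these libraries where they do the work, as an engineer would, in place of code of your own. Each camera call takes 0.05 s, during which the arm holds its last target. There are 200 camera calls.

## Working session

There is one attempt and no reset: what is moved stays moved. The work goes in short steps, Python scripts to look and compute and a shell command to move; the robot and the scene stay as the last step left them, time stands still between calls to the robot, and variables do not carry over. Pictures are saved under pics/ and viewed, about 8 in all and at most 12, crops included, and the job is handed in when it is done.

```bash
ls; mkdir -p pics; python3 - <<'E'
from cell import readout, viewer, env
import cv2,pickle
s=readout.state();print(s, env.grip_point_offset)
d={}
for n in("scene","top","wrist"):
    c=viewer.capture(n);d[n]=c;cv2.imwrite(f"pics/{n}0.png",c["frame"][:,:,::-1])
    print(n,{k:v for k,v in c.items() if k!="frame"})
pickle.dump(d,open("c0.pkl","wb"))
E
```

```text
pics
{'time_s': 0.0, 'joint_pos': array([-1.27061022e+00,  2.59227053e-01,  2.07521932e-02,  1.33370585e+00,
        1.28499545e-05,  1.41820030e+00]), 'joint_vel': array([ 0.00101546,  0.00184996,  0.00175171, -0.00144077,  0.00165595,
        0.00105344]), 'tau': array([ 9.23891253e-05, -5.55637944e+01,  3.44536185e+01,  1.36572486e-02,
       -1.80969942e-04,  6.23204102e-06]), 'ee_pos': array([ 240.52449637, -494.30436624,  230.6434664 ]), 'tool_rot': array([-3.06008172e+00, -7.04858518e-01,  1.40136485e-04]), 'force': array([ 0.0439401 , -0.09078647, -0.25276366]), 'wrist_torque': array([-0.02040901,  0.00894699, -0.02683878]), 'width': 85.43971380642402} -18.700000000000003
scene {'fx': 430.6112784999136, 'fy': 430.6112784999136, 'cx': 324.2380124705636, 'cy': 202.18219391479178, 'R': array([[ 0.20115364,  0.97934887,  0.02032227],
       [ 0.69783063, -0.12871004, -0.70460353],
       [-0.687437  ,  0.15591507, -0.70931013]]), 't': array([-121.46965953, -344.60494528, 1702.34756975])}
top {'fx': 429.6573126766415, 'fy': 429.6573126766415, 'cx': 326.2477456979735, 'cy': 201.6647462289829, 'R': array([[-0.01896481, -0.99956795, -0.02245548],
       [-0.9862405 ,  0.02239159, -0.16379347],
       [ 0.16422551,  0.01904019, -0.98623904]]), 't': array([7.89646944e-01, 6.05144705e+02, 1.14380762e+03])}
wrist {'fx': 317.76898539441254, 'fy': 317.76898539441254, 'cx': 324.4336684061988, 'cy': 201.23133749502279, 'hand_eye': array([[-2.94381855e-04, -9.48680297e-01, -3.16236631e-01,
         8.19558815e+01],
       [ 9.99999222e-01,  1.04132647e-04, -1.24327854e-03,
        -1.30865379e+00],
       [ 1.21240441e-03, -3.16236751e-01,  9.48679528e-01,
        -1.42792212e+02],
       [ 0.00000000e+00,  0.00000000e+00,  0.00000000e+00,
         1.00000000e+00]])}
```

View pics/top0.png

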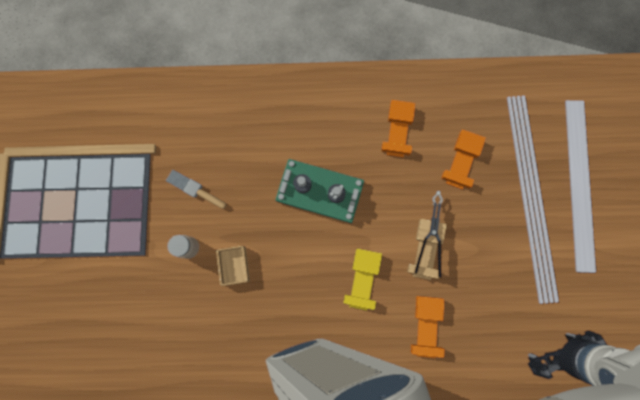

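View pics/scene0.png

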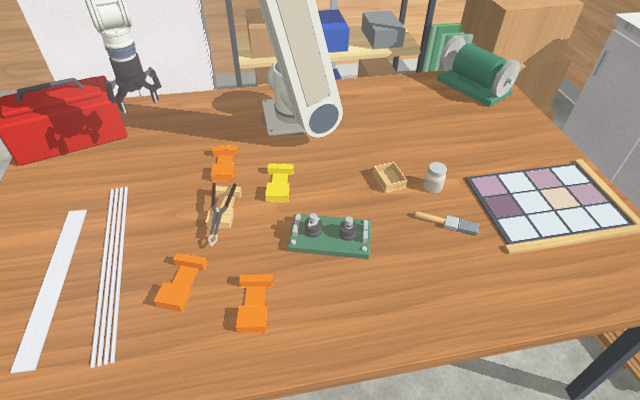

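```bash
cat > h.py <<'E'
import numpy as np, cv2
from scipy.spatial.transform import Rotation as Ro
from cell import readout, viewer
def snap(n,fn=None):
    s=readout.state(); c=viewer.capture(n)
    if n=="wrist":
        Rt=Ro.from_rotvec(s["tool_rot"]).as_matrix(); H=np.array(c["hand_eye"])
        Rwc=Rt@H[:3,:3]; pos=Rt@H[:3,3]+s["ee_pos"]
        c["R"]=Rwc.T; c["t"]=-Rwc.T@pos
    if fn: cv2.imwrite(fn,c["frame"][:,:,::-1])
    c["s"]=s
    return c
def ray(c,uv,z):
    d=c["R"].T@np.array([(uv[0]-c["cx"])/c["fx"],(uv[1]-c["cy"])/c["fy"],1]); o=-c["R"].T@c["t"]
    return o+d*(z-o[2])/d[2]
def proj(c,X):
    p=c["R"]@np.array(X)+c["t"]; return np.array([c["fx"]*p[0]/p[2]+c["cx"],c["fy"]*p[1]/p[2]+c["cy"]])
def goto(target,yaw=None,s=None):
    """shift in tool axes (cm), tool x/y axes in world, and turn about tool z (deg) so that tool x points to yaw"""
    s=s or readout.state(); R=Ro.from_rotvec(s["tool_rot"]).as_matrix()
    print("tcp",s["ee_pos"].round(1),"d_tool cm",(R.T@(np.array(target)-s["ee_pos"])/10).round(2),"xyaw",np.degrees(np.arctan2(R[1,0],R[0,0])).round(2),"toolz",R[:,2].round(4))
    if yaw is not None:
        Rt=np.array([[np.cos(yaw),np.sin(yaw),0],[np.sin(yaw),-np.cos(yaw),0],[0,0,-1]]).T
        Rt=np.column_stack([[np.cos(yaw),np.sin(yaw),0],[np.sin(yaw),-np.cos(yaw),0],[0,0,-1]])
        print("turn deg (tool axes)",np.degrees(Ro.from_matrix(R.T@Rt).as_rotvec()).round(2))
E
python3 - <<'E'
from h import *
import pickle
d=pickle.load(open("c0.pkl","rb"));c=d["top"]
for n,uv,z in[("pivot",(434,232),46),("ring",(438,197),28),("hL",(418,275),46),("hR",(441,275),46),("axl",(303,183),90),("axr",(337,190),90)]:print(n,ray(c,uv,z).round(1))
c=d["scene"]
for n,uv,z in[("ring",(212,240),28),("hmid",(221,188),46),("axr",(313,217),90),("axl",(348,221),90)]:print(n,ray(c,uv,z).round(1))
f=d["top"]["frame"][150:300,260:480,::-1]
cv2.imwrite("pics/crop0.png",cv2.resize(f,None,fx=3.6,fy=3.6,interpolation=2))
goto([400,-230,230],0.)
E
```

```text
pivot [ 514.7 -305.4   46. ]
ring [ 614.9 -326.6   28. ]
hL [ 399.5 -255.5   46. ]
hR [ 398.4 -317.2   46. ]
axl [651.   49.4  90. ]
axr [629.6 -42.2  90. ]
ring [ 614.4 -324.6   28. ]
hmid [ 423.8 -290.3   46. ]
axr [636.2 -40.3  90. ]
axl [668.6  51.7  90. ]
tcp [ 240.5 -494.4  230.8] d_tool cm [ 25.91 -16.8    0.1 ] xyaw 25.94 toolz [-3.e-04  1.e-03 -1.e+00]
turn deg (tool axes) [-0.06  0.   25.94]
```

View pics/crop0.png

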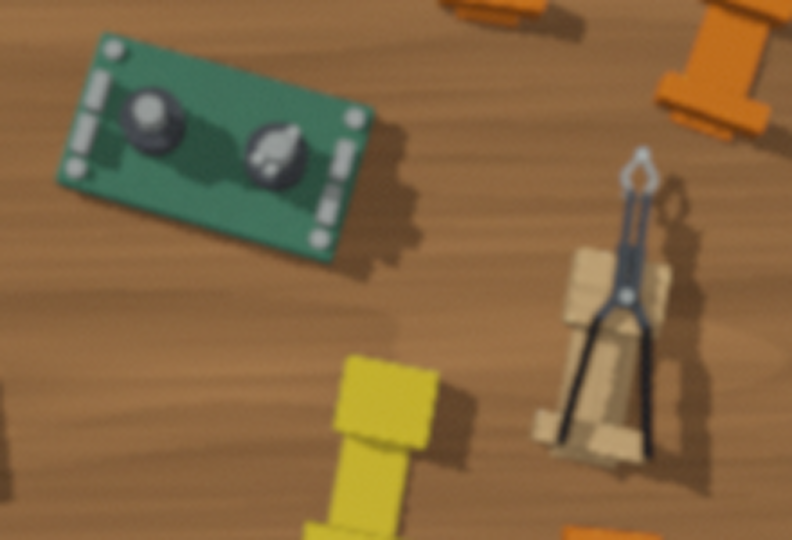

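The already-fitted ring, with its ears and loop, is on the axle near crop (275,150), the -y side. The bare axle is at (150,110), near world (655,50). The pliers' pivot is at (627,295), and they point at a yaw of about -9.4°.

```bash
python3 -m creep '[{"dr":[0,0,7.1],"offset":[0,0,0],"jaw":8.54},{"dr":[0,0,7.1],"offset":[0,0,0],"jaw":8.54},{"dr":[0,0,7.1],"offset":[0,0,0],"jaw":8.54},{"dr":[0,0,7.1],"offset":[0,0,0],"jaw":8.54},{"dr":[0,0,7.1],"offset":[0,0,0],"jaw":8.54},{"dr":[0,0,0],"offset":[2.9,-3.8,1],"jaw":8.54},{"dr":[0,0,0],"offset":[2.9,-3.8,1],"jaw":8.54},{"dr":[0,0,0],"offset":[2.9,-3.8,1],"jaw":8.54},{"dr":[0,0,0],"offset":[2.9,-3.8,1],"jaw":8.54},{"dr":[0,0,0],"offset":[2.9,-3.8,1],"jaw":8.54}]'
python3 -c "
from h import *
goto([451,-294.5,170],-0.165)"
```

```text
time_s: 1.15
ee_pos: [420.5, -335.5, 177.4]
tool_rot: [-3.123, 0.321, 0.003]
force: [0.5, -0.3, -0.2]
width: 85.5
tcp [ 420.5 -335.5  177.4] d_tool cm [ 2.16 -4.63  0.75] xyaw -11.74 toolz [-0.0017  0.0024 -1.    ]
turn deg (tool axes) [-0.12  0.12 -2.29]
```

```bash
python3 -m creep '[{"dr":[0,0,-2.3],"offset":[1.1,-2.3,0.4],"jaw":8.54},{"dr":[0,0,0],"offset":[1.1,-2.2,0.3],"jaw":8.54},{"dr":[0,0,0],"offset":[0,0,0],"jaw":8.54},{"dr":[0,0,0],"offset":[0,0,0],"jaw":8.54},{"dr":[0,0,0],"offset":[0,0,0],"jaw":8.54},{"dr":[0,0,0],"offset":[0,0,0],"jaw":8.54},{"dr":[0,0,0],"offset":[0,0,0],"jaw":8.54},{"dr":[0,0,0],"offset":[0,0,0],"jaw":8.54},{"dr":[0,0,0],"offset":[0,0,0],"jaw":8.54},{"dr":[0,0,0],"offset":[0,0,0],"jaw":8.54}]'
python3 - <<'E'
from h import *
import pickle
goto([451,-294.5,170],-0.165)
c=snap("wrist","pics/w1.png");pickle.dump(c,open("w1.pkl","wb"))
E
```

```text
time_s: 2.15
ee_pos: [452.5, -291.1, 168.0]
tool_rot: [-3.127, 0.251, 0.007]
force: [-0.1, 0.6, 0.7]
width: 85.6
tcp [ 452.5 -291.1  168. ] d_tool cm [-0.1   0.35 -0.2 ] xyaw -9.18 toolz [-0.0043  0.0053 -1.    ]
turn deg (tool axes) [-0.26  0.29  0.27]
```

View pics/w1.png

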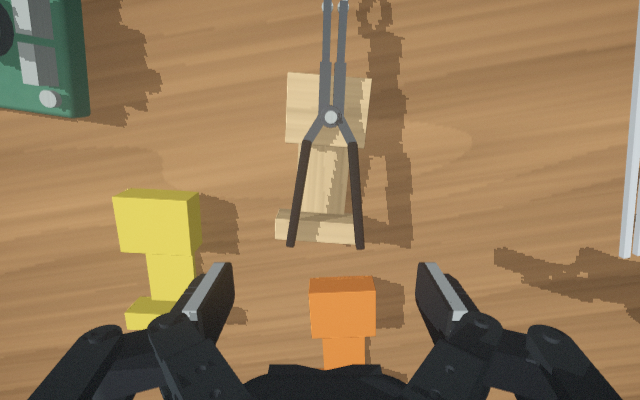

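The close view shows the pivot at (331,117), the handle ends at (291,245) and (361,247), and the jaws at about (335,3). The wooden rest is the right one.

```bash
python3 - <<'E'
from h import *
import pickle
c=pickle.load(open("w1.pkl","rb"))
P=ray(c,(331,117),46);A=ray(c,(291,243),46);B=ray(c,(360.5,246),46);J=ray(c,(335,3),46)
M=(A+B)/2
print(P,A,B,M,J)
print("len",np.linalg.norm(P-M),"w",np.linalg.norm(A-B),"yaws",np.degrees(np.arctan2(*(P-M)[1::-1])),np.degrees(np.arctan2(*(J-P)[1::-1])),np.degrees(np.arctan2(*(J-M)[1::-1])))
for yaw in [np.arctan2(*(J-M)[1::-1])]:
    h=P-65*np.array([np.cos(yaw),np.sin(yaw),0]);h[2]=19.3
    print(h,np.degrees(yaw));goto(h,yaw)
E
```

```text
[ 514.91543475 -304.29367642   46.        ] [ 409.75893505 -250.73265186   46.        ] [ 396.67622557 -313.47908857   46.        ] [ 403.21758031 -282.10587021   46.        ] [ 593.5743963  -319.42928246   46.        ]
len 113.88024161385566 w 64.09580802297884 yaws -11.235058925282528 -10.891766373614377 -11.09330167817252
[ 451.12994905 -291.78720553   19.3       ] -11.09330167817252
tcp [ 452.5 -291.1  168. ] d_tool cm [-0.05  0.16 14.87] xyaw -9.17 toolz [-0.0043  0.0053 -1.    ]
turn deg (tool axes) [-0.26  0.3   1.92]
```

```bash
python3 - <<'E'
from h import *
import pickle
c=pickle.load(open("w1.pkl","rb"))
f=c["frame"][:,:,::-1][0:260,220:430]
cv2.imwrite("pics/w1c.png",cv2.resize(f,None,fx=2.3,fy=2.3,interpolation=2))
E
```

```text
(no output)
```

View pics/w1c.png

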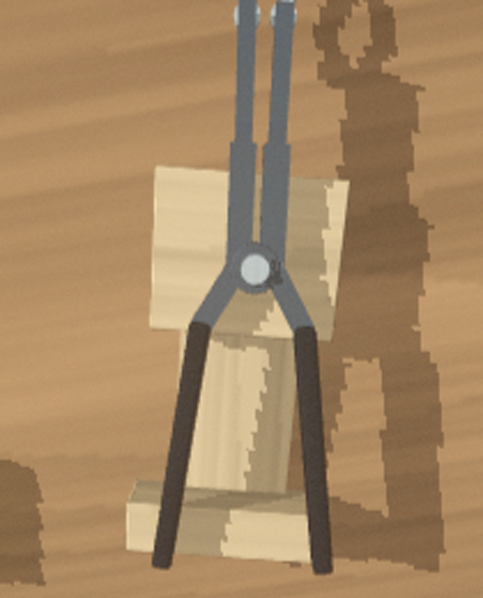

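```bash
python3 - <<'E'
from h import *
import pickle
c=pickle.load(open("w1.pkl","rb"))
for z in(42,46,50):
    P=ray(c,(330.9,117),z);a=ray(c,(307.8,141.3),z);b=ray(c,(351.7,142.2),z);A=ray(c,(286.3,246.8),z);B=ray(c,(364.3,248.7),z)
    n=np.linalg.norm;m=(a+b)/2;M=(A+B)/2;u=(P-M)/n(P-M)
    print(z,P.round(1),M.round(1),"P-m",n(P-m),"m-M",n(m-M),"w",n(A-B),"yaw",np.degrees(np.arctan2(u[1],u[0])))
    print((M+57*u).round(1),(P-65*u).round(1))
E
```

```text
42 [ 514.6 -304.2   42. ] [ 398.  -280.8   42. ] P-m 20.12577806940048 m-M 98.86646380431954 w 73.23583606347572 yaw -11.349245030007905
[ 453.9 -292.    42. ] [ 450.9 -291.4   42. ]
46 [ 514.9 -304.2   46. ] [ 400.  -281.1   46. ] P-m 19.825803821551464 m-M 97.39286149116003 w 72.14425765279333 yaw -11.349245030007896
[ 455.9 -292.4   46. ] [ 451.2 -291.4   46. ]
50 [ 515.2 -304.2   50. ] [ 402.  -281.5   50. ] P-m 19.525829573702286 m-M 95.9192591780006 w 71.05267924211095 yaw -11.3492450300079
[ 457.9 -292.7   50. ] [ 451.5 -291.4   50. ]
```

```bash
python3 -m creep '[{"dr":[-0.26,0.3,2.0],"offset":[0,0.05,0],"jaw":8.54},{"dr":[0,0,0],"offset":[0,0,0],"jaw":8.54},{"dr":[0,0,0],"offset":[0,0,3],"jaw":8.54},{"dr":[0,0,0],"offset":[0,0,3],"jaw":8.54},{"dr":[0,0,0],"offset":[0,0,3],"jaw":8.54},{"dr":[0,0,0],"offset":[0,0,0],"jaw":8.54},{"dr":[0,0,0],"offset":[0,0,0],"jaw":8.54},{"dr":[0,0,0],"offset":[0,0,0],"jaw":8.54},{"dr":[0,0,0],"offset":[0,0,0],"jaw":8.54},{"dr":[0,0,0],"offset":[0,0,0],"jaw":8.54}]'
python3 -c "
from h import *
goto([452.5,-291.7,17],np.radians(-11.2))"
```

```text
time_s: 3.2
ee_pos: [454.9, -293.7, 81.1]
tool_rot: [3.123, -0.299, 0.01]
force: [-0.1, 0.7, 0.3]
width: 85.5
tcp [ 454.9 -293.7   81.1] d_tool cm [-0.32 -0.18  6.4 ] xyaw -10.93 toolz [ 0.0061 -0.0053 -1.    ]
turn deg (tool axes) [ 0.23 -0.4   0.27]
```

```bash
python3 -m creep '[{"dr":[0.2,-0.3,0.2],"offset":[-0.2,-0.15,0],"jaw":8.54},{"dr":[0,0,0],"offset":[0,0,0],"jaw":8.54},{"dr":[0,0,0],"offset":[0,0,2],"jaw":8.54},{"dr":[0,0,0],"offset":[0,0,2],"jaw":8.54},{"dr":[0,0,0],"offset":[0,0,1.6],"jaw":8.54},{"dr":[0,0,0],"offset":[0,0,0],"jaw":8.54},{"dr":[0,0,0],"offset":[0,0,0],"jaw":8.54},{"dr":[0,0,0],"offset":[0,0,0],"jaw":8.54},{"dr":[0,0,0],"offset":[0,0,0],"jaw":8.54},{"dr":[0,0,0],"offset":[0,0,0],"jaw":8.54}]'
python3 - <<'E'
from h import *
goto([452.5,-291.7,17],np.radians(-11.2))
c=snap("wrist","pics/w2.png")
goto([452.5,-291.7,17],np.radians(-11.2))
E
```

```text
time_s: 4.2
ee_pos: [455.6, -293.8, 29.2]
tool_rot: [3.121, -0.304, 0.013]
force: [-0.6, -0.9, -0.6]
width: 85.5
tcp [ 455.6 -293.8   29.2] d_tool cm [-0.35 -0.15  1.21] xyaw -11.14 toolz [ 0.008  -0.0064 -0.9999]
turn deg (tool axes) [ 0.27 -0.52  0.06]
tcp [ 455.7 -293.8   29.2] d_tool cm [-0.36 -0.15  1.22] xyaw -11.14 toolz [ 0.0082 -0.0065 -0.9999]
turn deg (tool axes) [ 0.28 -0.53  0.06]
```

View pics/w2.png

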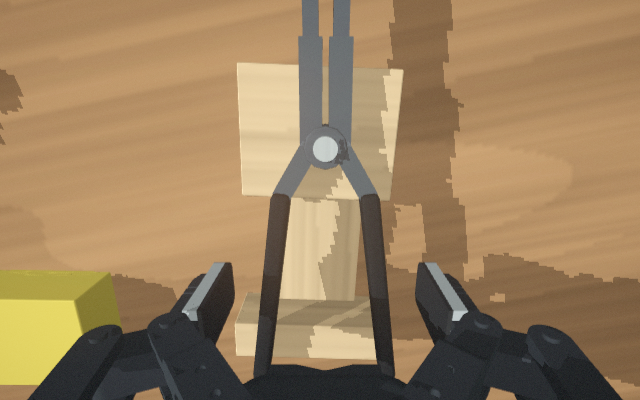

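```bash
python3 -m creep '[{"dr":[0.3,-0.5,0],"offset":[-0.35,-0.15,0.4],"jaw":8.54},{"dr":[0,0,0],"offset":[0,0,0.4],"jaw":8.54},{"dr":[0,0,0],"offset":[0,0,0.4],"jaw":8.54},{"dr":[0,0,0],"offset":[0,0,0],"jaw":8.54},{"dr":[0,0,0],"offset":[0,0,0],"jaw":8.54},{"dr":[0.3,-0.5,0],"offset":[-0.2,-0.1,0],"jaw":8.54},{"dr":[0,0,0],"offset":[0,0,0],"jaw":8.54},{"dr":[0,0,0],"offset":[0,0,0],"jaw":8.54},{"dr":[0,0,0],"offset":[0,0,0],"jaw":8.54},{"dr":[0,0,0],"offset":[0,0,0],"jaw":8.54}]'
python3 - <<'E'
from h import *
import pickle
goto([452.5,-291.7,17],np.radians(-11.2))
c=snap("wrist","pics/w3.png");pickle.dump(c,open("w3.pkl","wb"))
E
```

```text
time_s: 5.25
ee_pos: [450.5, -290.1, 16.5]
tool_rot: [-3.12, 0.304, 0.014]
force: [-0.2, -0.7, 0.5]
width: 85.4
tcp [ 450.5 -290.1   16.5] d_tool cm [ 0.23  0.12 -0.05] xyaw -11.13 toolz [-0.0079  0.008  -0.9999]
turn deg (tool axes) [-0.36  0.53  0.06]
```

```bash
python3 -m creep '[{"dr":[-0.35,0.5,0],"offset":[0.2,0.1,0],"jaw":8.54},{"dr":[0,0,0],"offset":[0,0,0],"jaw":8.54},{"dr":[0,0,0],"offset":[0,0,0],"jaw":8.54},{"dr":[0,0,0],"offset":[0,0,0],"jaw":3},{"dr":[0,0,0],"offset":[0,0,0],"jaw":3},{"dr":[0,0,0],"offset":[0,0,0],"jaw":3},{"dr":[0,0,0],"offset":[0,0,0],"jaw":3},{"dr":[0,0,0],"offset":[0,0,0],"jaw":3},{"dr":[0,0,0],"offset":[0,0,0],"jaw":3},{"dr":[0,0,0],"offset":[0,0,0],"jaw":3}]' 40
python3 - <<'E'
from h import *
import pickle
goto([452.5,-291.7,17],np.radians(-11.2))
print(readout.state()["width"])
E
```

```text
time_s: 6.3
ee_pos: [452.8, -292.6, 18.5]
tool_rot: [3.124, -0.305, 0.003]
force: [0.7, -0.3, 2.2]
width: 37.1
tcp [ 452.8 -292.6   18.5] d_tool cm [-0.05 -0.08  0.15] xyaw -11.15 toolz [ 0.0018 -0.0033 -1.    ]
turn deg (tool axes) [ 0.16 -0.13  0.05]
37.09396368495471
```

```bash
python3 -m creep '[{"dr":[0,0,0],"offset":[0,0,-0.5],"jaw":3},{"dr":[0,0,0],"offset":[0,0,-1],"jaw":3},{"dr":[0,0,0],"offset":[0,0,-1.5],"jaw":3},{"dr":[0,0,0],"offset":[0,0,-2],"jaw":3},{"dr":[0,0,0],"offset":[0,0,-2],"jaw":3},{"dr":[0,0,0],"offset":[0,0,-2],"jaw":3},{"dr":[0,0,0],"offset":[0,0,-2],"jaw":3},{"dr":[0,0,0],"offset":[0,0,0],"jaw":3},{"dr":[0,0,0],"offset":[0,0,0],"jaw":3},{"dr":[0,0,0],"offset":[0,0,0],"jaw":3}]'
python3 - <<'E'
from h import *
import pickle
c=snap("wrist","pics/w4.png");pickle.dump(c,open("w4.pkl","wb"))
print(c["s"]["width"],c["s"]["force"]);goto([510,75,130],np.radians(-11.2))
c=snap("scene","pics/s4.png");pickle.dump(c,open("s4.pkl","wb"))
E
```

```text
time_s: 7.3
ee_pos: [450.8, -290.3, 133.9]
tool_rot: [-3.126, 0.305, 0.004]
force: [-0.1, -0.2, -3.1]
width: 37.8
37.77001633771698 [-0.13013194 -0.17431122 -3.08770103]
tcp [ 450.6 -290.2  133.6] d_tool cm [ -1.22 -36.98   0.38] xyaw -11.13 toolz [-0.0033  0.001  -1.    ]
turn deg (tool axes) [-0.02  0.19  0.07]
```

View pics/w4.png

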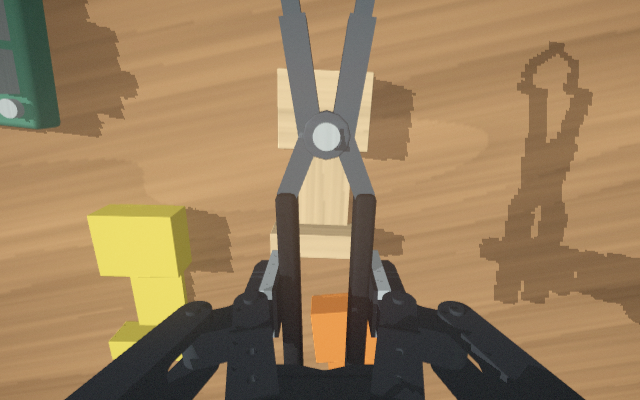

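The pliers are lifted and squeezed: the handles are parallel, about 100 px apart at row 196. The rivet is at (326,136), and the ring is above the frame. Next I'll move to a spot where the wrist camera sees the bare axle beside the pliers.

```bash
python3 -m creep '[{"dr":[0,0,0],"offset":[0.5,-2,0],"jaw":3},{"dr":[0,0,0],"offset":[1,-4.4,0],"jaw":3},{"dr":[0,0,0],"offset":[1,-4.4,0],"jaw":3},{"dr":[0,0,0],"offset":[1,-4.4,0],"jaw":3},{"dr":[0,0,0],"offset":[1,-4.4,0],"jaw":3},{"dr":[0,0,0],"offset":[1,-4.4,0],"jaw":3},{"dr":[0,0,0],"offset":[1,-4.4,0],"jaw":3},{"dr":[0,0,0],"offset":[0.5,-2,0],"jaw":3},{"dr":[0,0,0],"offset":[0,0,0],"jaw":3},{"dr":[0,0,0],"offset":[0,0,0],"jaw":3}]'
python3 - <<'E'
from h import *
import pickle
c=snap("wrist","pics/w5.png");pickle.dump(c,open("w5.pkl","wb"))
print(c["s"]["width"],c["s"]["force"]);goto([510,75,130],np.radians(-11.2))
E
```

```text
time_s: 8.4
ee_pos: [576.7, -10.7, 124.1]
tool_rot: [-3.114, 0.265, 0.025]
force: [0.4, -0.0, -2.4]
width: 37.4
37.43416326907025 [ 0.40886387 -0.02262857 -2.42199919]
tcp [576.6 -11.  124.1] d_tool cm [-8.03 -7.36 -0.35] xyaw -9.76 toolz [-0.0147  0.0174 -0.9997]
turn deg (tool axes) [-0.83  1.01  1.43]
```

View pics/w5.png

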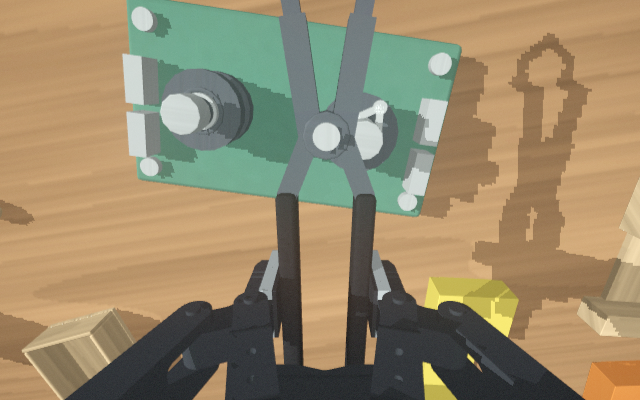

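The bare axle's free end is at about (180,114), and its bare groove and washer show beside it. The other axle, at (370,130), carries the fitted ring.

```bash
python3 - <<'E'
from h import *
import pickle
c=pickle.load(open("w5.pkl","rb"));f=c["frame"].astype(int)
g=f[85:150,140:260].min(2)
print(f[114,180],f[114,205],f[100,168])
m=((g>f[114,180].min()-25)).astype(np.uint8)
n,l,st,ce=cv2.connectedComponentsWithStats(m);i=l[114-85,40]
print(st[i],ce[i]+[140,85])
(x,y),r=cv2.minEnclosingCircle(np.argwhere(l==i)[:,::-1].astype(np.float32));print(x+140,y+85,r)
for uv in[(180,114),(x+140,y+85)]:print(ray(c,uv,90).round(1))
# washer/roller centre check: roller top circle at z=60
print("roller",ray(c,(208,110),60).round(1))
t=snap("top","pics/t5.png")
for n,uv in(("pivot",(326,137)),):print(n,ray(c,uv,124+27).round(1))
E
```

```text
[205 213 210] [122 129 124] [212 220 216]
[  20    9   40   41 1217] [179.53163517 113.75513558]
179.5909080505371 113.45454597473145 21.27773094177246
[660.   55.9  90. ]
[660.3  56.1  90. ]
roller [659.5  51.7  60. ]
pivot [643.2 -21.5 151. ]
```

```bash
python3 - <<'E'
from h import *
import pickle
def rivet(c,lo,hi):
    g=c["frame"].astype(int)
    sub=g[lo:hi,300:350]; m=((sub.min(2)>165)&(sub.max(2)-sub.min(2)<30)).astype(np.uint8)
    n,l,st,ce=cv2.connectedComponentsWithStats(m); i=1+st[1:,4].argmax(); return ce[i]+[300,lo],st[i]
for f,lo,hi in(("w1",105,130),("w3",125,190),("w4",115,160),("w5",115,160)):
    c=pickle.load(open(f+".pkl","rb")); p,st=rivet(c,lo,hi); s=c["s"]
    zt=(47 if f in("w1","w3") else 47-18.5+s["ee_pos"][2])
    X=ray(c,p,zt);R=Ro.from_rotvec(s["tool_rot"]).as_matrix()
    print(f,p.round(1),st[4],"world",X.round(1),"tool",(R.T@(X-s["ee_pos"])).round(2))
c=pickle.load(open("w5.pkl","rb"))
for X in([660,56,60],[660,81,60],[660+5,56-25,60],[660+5,56-25,25],[660-24.5,56-5,60],[660+24.5,61,60]):print(proj(c,X).round(0))
E
```

```text
w1 [330.4 116.6] 116 world [ 515.4 -303.9   47. ] tool [ 64.71   3.1  120.65]
w3 [331.5 139.8] 641 world [ 515.5 -304.1   47. ] tool [ 66.24   0.92 -31.09]
w4 [326.  136.4] 609 world [ 516.9 -302.3  162.4] tool [ 67.13  -1.   -28.69]
w5 [326.  136.4] 618 world [643.6 -21.5 152.6] tool [ 67.28  -1.02 -29.67]
[201. 110.]
[163. 117.]
[238.  95.]
[251.  94.]
[220. 148.]
[181.  70.]
```

```bash
python3 -m creep '[{"dr":[-0.8,1.0,0.2],"offset":[0,0,0],"jaw":3},{"dr":[0,0,0],"offset":[-2,-2,0],"jaw":3},{"dr":[0,0,0],"offset":[-3,-2.5,0],"jaw":3},{"dr":[0,0,0],"offset":[-2,-2,0],"jaw":3},{"dr":[0,0,0],"offset":[-1.5,-1.4,0],"jaw":3},{"dr":[0,0,0],"offset":[0,0,0],"jaw":3},{"dr":[0,0,0],"offset":[0,0,0],"jaw":3},{"dr":[0,0,0],"offset":[0,0,0],"jaw":3},{"dr":[0,0,0],"offset":[0,0,0],"jaw":3},{"dr":[0,0,0],"offset":[0,0,0],"jaw":3}]'
python3 -c "
from h import *
goto([506.3,81.4,110],np.radians(-10))"
```

```text
time_s: 9.5
ee_pos: [495.7, 28.6, 125.8]
tool_rot: [-3.108, 0.199, -0.018]
force: [0.0, 0.5, -2.5]
width: 37.1
tcp [495.7  28.6 125.8] d_tool cm [ 0.37 -5.33  1.73] xyaw -7.32 toolz [ 0.013   0.0263 -0.9996]
turn deg (tool axes) [-1.6  -0.51  2.69]
```

```bash
python3 -m creep '[{"dr":[-0.8,-0.3,1.3],"offset":[0.1,-1.5,0.3],"jaw":3},{"dr":[-0.8,-0.2,1.4],"offset":[0.1,-1.5,0.3],"jaw":3},{"dr":[0,0,0],"offset":[0.1,-1.5,0.3],"jaw":3},{"dr":[0,0,0],"offset":[0,-0.8,0.4],"jaw":3},{"dr":[0,0,0],"offset":[0,0,0],"jaw":3},{"dr":[0,0,0],"offset":[0,0,0],"jaw":3},{"dr":[0,0,0],"offset":[0,0,0],"jaw":3},{"dr":[0,0,0],"offset":[0,0,0],"jaw":3},{"dr":[0,0,0],"offset":[0,0,0],"jaw":3},{"dr":[0,0,0],"offset":[0,0,0],"jaw":3}]'
python3 -c "
from h import *
goto([506.3,81.4,110],np.radians(-10))"
```

```text
time_s: 10.5
ee_pos: [500.9, 37.8, 112.4]
tool_rot: [-3.102, 0.174, 0.001]
force: [0.4, 0.0, -3.1]
width: 37.2
tcp [500.9  37.8 112.4] d_tool cm [ 0.05 -4.39  0.39] xyaw -6.43 toolz [ 0.0015  0.0349 -0.9994]
turn deg (tool axes) [-1.99  0.2   3.57]
```

```bash
python3 -c "
from h import *
s=readout.state();print(s['joint_pos'].round(3),s['force'],s['wrist_torque'])
c=snap('top','pics/t6.png')
c=snap('scene','pics/s6.png')
a=cv2.imread('pics/t6.png')[140:280,240:440];b=cv2.imread('pics/s6.png')[140:280,230:430]
cv2.imwrite('pics/m6.png',np.hstack([cv2.resize(x,(400,280),interpolation=2) for x in(a,b)]))
"
```

```text
[-0.113  0.244 -0.315  1.014  0.035  3.141] [ 0.42353442  0.01963258 -3.08175781] [-0.02188647  0.12609861  0.02271401]
```

View pics/m6.png

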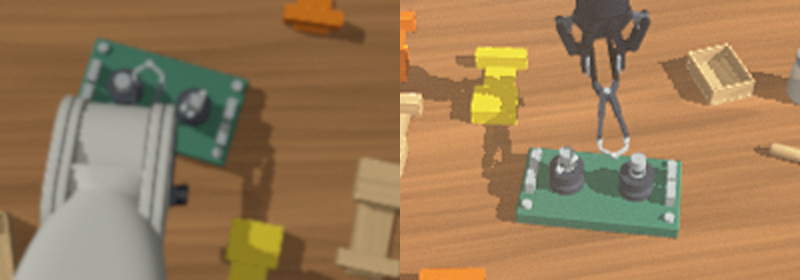

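Joint 6 has reached its range limit, which explains the stall. The free space is on the other side, so I'll approach at a yaw of about +20° instead, with joint 6 near 2.8. The pictures show the ring spread and hovering between the axles, well above them.

```bash
python3 -m creep '[{"dr":[0,0,-3],"offset":[0,0,-0.2],"jaw":3},{"dr":[0,0,-6],"offset":[0,0,-0.2],"jaw":3},{"dr":[0,0,-6],"offset":[0,0,0],"jaw":3},{"dr":[0,0,-6],"offset":[0,0,0],"jaw":3},{"dr":[0,0,-5],"offset":[0,0,0],"jaw":3},{"dr":[0,0,0],"offset":[0,0,0],"jaw":3},{"dr":[-2,0.2,0],"offset":[0,0,0],"jaw":3},{"dr":[0,0,0],"offset":[0,0,0],"jaw":3},{"dr":[0,0,0],"offset":[0,0,0],"jaw":3},{"dr":[0,0,0],"offset":[0,0,0],"jaw":3}]'
python3 -c "
from h import *
goto([514.3,1.1,115],np.radians(20));s=readout.state();print(s['joint_pos'].round(3),s['force'])"
```

```text
time_s: 11.6
ee_pos: [500.8, 37.4, 117.0]
tool_rot: [3.09, 0.548, 0.03]
force: [-0.2, -0.9, -3.4]
width: 37.1
tcp [500.8  37.4 117. ] d_tool cm [0.02 3.87 0.22] xyaw 20.12 toolz [ 0.0194 -0.     -0.9998]
turn deg (tool axes) [ 0.38 -1.04  0.12]
[-9.400e-02  2.290e-01 -3.220e-01  1.000e+00  2.000e-03  2.697e+00] [-0.23073838 -0.86985651 -3.36938545]
```

```bash
python3 -m creep '[{"dr":[0.4,-1.0,0],"offset":[0,0.5,0],"jaw":3},{"dr":[0,0,0],"offset":[0,1,0],"jaw":3},{"dr":[0,0,0],"offset":[0,1.2,0],"jaw":3},{"dr":[0,0,0],"offset":[0,1,0],"jaw":3},{"dr":[0,0,0],"offset":[0,0,0],"jaw":3},{"dr":[0,0,0],"offset":[0,0,0],"jaw":3},{"dr":[0,0,0],"offset":[0,0,0],"jaw":3},{"dr":[0,0,0],"offset":[0,0,0],"jaw":3},{"dr":[0,0,0],"offset":[0,0,0],"jaw":3},{"dr":[0,0,0],"offset":[0,0,0],"jaw":3}]'
python3 -c "
from h import *
goto([514.3,1.1,115],np.radians(20));s=readout.state();print(s['joint_pos'].round(3),s['force'])"
```

```text
time_s: 12.6
ee_pos: [514.8, -1.3, 116.7]
tool_rot: [-3.093, -0.545, 0.002]
force: [0.5, -0.0, -3.2]
width: 37.5
tcp [514.8  -1.3 116.7] d_tool cm [ 0.03 -0.24  0.17] xyaw 19.99 toolz [-1.5e-03  8.0e-04 -1.0e+00]
turn deg (tool axes) [-0.07  0.06 -0.01]
[-1.660e-01  2.620e-01 -2.760e-01  1.034e+00  1.000e-03  2.627e+00] [ 0.47908982 -0.02529299 -3.18829988]
```

```bash
python3 -m creep '[{"dr":[0,0,0],"offset":[0,-0.2,0.5],"jaw":3},{"dr":[0,0,0],"offset":[0,0,0.5],"jaw":3},{"dr":[0,0,0],"offset":[0,0,0],"jaw":3},{"dr":[0,0,0],"offset":[0,0,0],"jaw":3},{"dr":[0,0,0],"offset":[0,0,0],"jaw":3},{"dr":[0,0,0],"offset":[0,0,0],"jaw":3},{"dr":[0,0,0],"offset":[0,0,0],"jaw":3},{"dr":[0,0,0],"offset":[0,0,0],"jaw":3},{"dr":[0,0,0],"offset":[0,0,0],"jaw":3},{"dr":[0,0,0],"offset":[0,0,0],"jaw":3}]'
python3 - <<'E'
from h import *
import pickle
goto([514.3,1.1,60],np.radians(20))
d={n:snap(n) for n in("top","scene","wrist")};pickle.dump(d,open("d7.pkl","wb"))
W=np.array([660,56,112.])
tiles=[]
for n in("top","scene"):
    u=proj(d[n],W);x,y=(u-[33,33]).astype(int);print(n,"crop origin",x,y,"ring proj",u.round(1),"axle end proj",proj(d[n],[660,56,90]).round(1))
    tiles.append(cv2.resize(d[n]["frame"][y:y+66,x:x+66,::-1],(396,396),interpolation=cv2.INTER_CUBIC))
w=d["wrist"]["frame"][0:150,130:530,::-1];w=cv2.resize(w,(500,188))
im=np.hstack(tiles);pad=np.zeros((188,792,3),np.uint8);pad[:,:500]=w
cv2.imwrite("pics/m7.png",np.vstack([im,pad]))
E
```

```text
time_s: 13.6
ee_pos: [514.0, 1.3, 105.9]
tool_rot: [-3.093, -0.546, 0.002]
force: [-0.6, -0.0, -3.5]
width: 37.4
tcp [514.    1.3 105.9] d_tool cm [0.03 0.04 4.59] xyaw 20.04 toolz [-1.4e-03  9.0e-04 -1.0e+00]
turn deg (tool axes) [-0.08  0.06  0.04]
top crop origin 266 145 ring proj [299.8 178. ] axle end proj [300.5 179.8]
scene crop origin 316 180 ring proj [349.2 213.1] axle end proj [348.8 218.5]
```

View pics/m7.png

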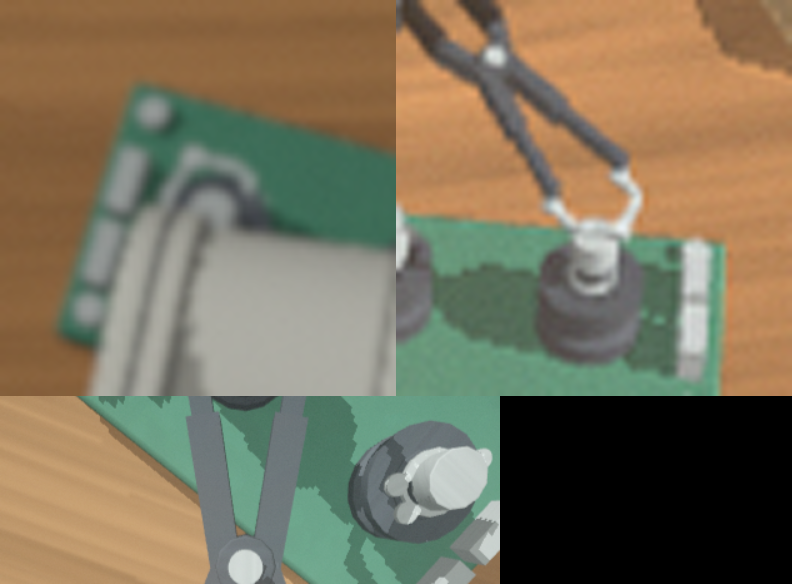

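```bash
python3 - <<'E'
from h import *
import pickle
d=pickle.load(open("d7.pkl","rb"))
s=d["top"]["s"];R=Ro.from_rotvec(s["tool_rot"]).as_matrix()
T=lambda p:R@np.array(p)+s["ee_pos"]
org={"top":(266,145,0),"scene":(316,180,396)}
def cp(n,X):
    u=proj(d[n],X);o=org[n];return ((u-[o[0],o[1]])*6+3+[o[2],0]).round(0)
for n in org:
    print(n,"rivet",cp(n,T([67.2,-1,-28.7])),"ringC",cp(n,T([155.7,-1.7,-8.7])),"loop end",cp(n,T([181.7,-1.7,-8.7])),"sides",cp(n,T([155.7,-17.7,-8.7])),cp(n,T([155.7,14.3,-8.7])),"axle end",cp(n,[660,56,90]),"axle groove",cp(n,[660,56,68.5]))
print("axle from top",ray(d["top"],(301.3,179.0),90).round(1),"scene",ray(d["scene"],(349.2,220.),90).round(1))
print("other axle in wrist crop"); c=d["wrist"]
print(T([155.7,-1.7,-8.7]).round(1), ray(c,(130+450*.8,478*.8-396*.8),90).round(1))
# contours of bright ring pixels, top
for n in org:
    f=d[n]["frame"];o=org[n];x,y=o[:2];g=f[y:y+66,x:x+66].astype(int)
    m=(g.min(2)>(135 if n=="top" else 150))&(g.max(2)-g.min(2)<40)
    print(n);print("\n".join("".join("#" if v else "." for v in r) for r in (m[22:45,22:60] if n=="top" else m[22:52,20:48])))
E
```

```text
top rivet [275. 378.] ringC [205. 201.] loop end [185. 147.] sides [171. 214.] [239. 188.] axle end [210. 212.] axle groove [214. 222.]
scene rivet [495.  51.] ringC [599. 197.] loop end [632. 233.] sides [628. 184.] [570. 210.] axle end [596. 234.] axle groove [593. 265.]
axle from top [662.2  53.9  90. ] scene [665.5  55.9  90. ]
other axle in wrist crop
[659.7  56.3 114.5] [628.5 -36.3  90. ]
top
......................................
......................................
......................................
.........##...........................
#........###..........................
#........#............................
#.....................................
......................................
......................................
......................................
......................................
...........####.......................
...........#####......................
.............###......................
..##..........#.......................
.###....##............................
####...###............................
####..####.....#..................
[... 375 characters left out ...]
....
.................##.........
................###.........
.................##.........
..................###.......
...................##.......
......#............##.......
.....###...........##.......
......##..........##........
.......##........###........
........###########.........
..........#########.........
..........#########.........
..........#######...........
...........######...........
.............####...........
.............####...........
............#####...........
.............##.#...........
................#...........
..............##............
...........####.............
............................
............................
............................
```

```bash
python3 - <<'E'
from h import *
import pickle
d=pickle.load(open("d7.pkl","rb"))
R=Ro.from_rotvec([-3.102,0.174,0.001]).as_matrix();e=np.array([500.9,37.8,112.4])
T=lambda p:R@np.array(p)+e
P=[("rivet",[67.2,-1,-28.7]),("C",[155.7,-1.7,-8.7]),("end",[181.7,-1.7,-8.7]),("s-",[155.7,-17,-8.7]),("s+",[155.7,14,-8.7])]
tiles=[]
for n,f in(("top","t6"),("scene","s6")):
    im=cv2.imread(f"pics/{f}.png");u=proj(d[n],T(P[1][1]));x,y=(u-[16,16]).astype(int)
    print(n,[(k,((proj(d[n],T(p))-[x,y])*12+6).round(0)) for k,p in P])
    tiles.append(cv2.resize(im[y:y+32,x:x+32],(384,384),interpolation=cv2.INTER_CUBIC))
cv2.imwrite("pics/m6b.png",np.hstack(tiles))
E
```

```text
top [('rivet', array([165., 589.])), ('C', array([205., 205.])), ('end', array([216.,  90.])), ('s-', array([135., 198.])), ('s+', array([276., 211.]))]
scene [('rivet', array([ 164., -127.])), ('C', array([208., 203.])), ('end', array([221., 288.])), ('s-', array([275., 198.])), ('s+', array([139., 209.]))]
```

View pics/m6b.png

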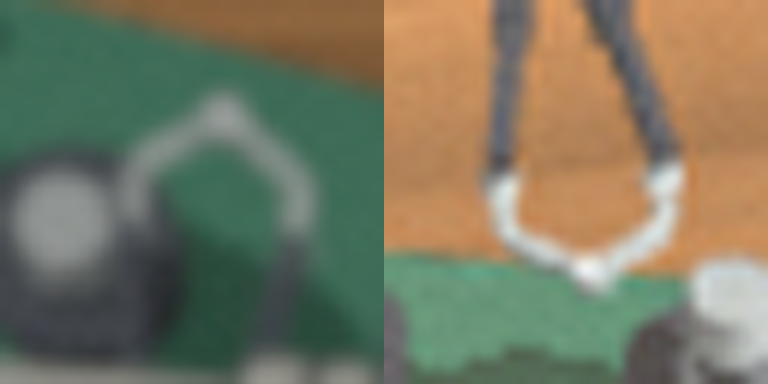

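The picture shows the ring spread, with the loop apex at (223,95) in the top tile and (595,290) in the scene tile. That is within about 2 mm of the prediction, so the pliers hang level. The axle end in the top tile is at (62,220).

```bash
python3 - <<'E'
from h import *
import pickle
d=pickle.load(open("d7.pkl","rb"))
R=Ro.from_rotvec([-3.102,0.174,0.001]).as_matrix();e=np.array([500.9,37.8,112.4])
T=lambda p:R@np.array(p)+e
E=T([181.7,-1.7,-8.7]);u=proj(d["top"],T([155.7,-1.7,-8.7]));o=(u-[16,16]).astype(int)
px=lambda q:o+(np.array(q)-6)/12
A=ray(d["top"],px((62,220)),90);X=ray(d["top"],px((223,95)),E[2])
print("top: axle",A,"apex",X,"pred",E,"err tool",R.T@(X-E))
u=proj(d["scene"],T([155.7,-1.7,-8.7]));o=(u-[16,16]).astype(int)
A=ray(d["scene"],px((345,285)),90);X=ray(d["scene"],px((211,290)),E[2])
print("scene: axle",A,"apex",X,"err tool",R.T@(X-E))
f=cv2.imread("pics/s6.png");x,y=o+[24,16]
g=f[y:y+16,x:x+16].astype(int);print(g.min(2))
print(proj(d["scene"],[660,56,90])-[x,y])
# sub-pixel axle end, top
f=cv2.imread("pics/t6.png");u=px((0,0));
u=proj(d["top"],[660,56,90]).round().astype(int);g=f[u[1]-7:u[1]+8,u[0]-7:u[0]+8].astype(float).min(2)
w=np.clip(g-110,0,None);yy,xx=np.mgrid[-7:8,-7:8];print(u,(w*xx).sum()/w.sum(),(w*yy).sum()/w.sum());print(g.astype(int))
E
```

```text
top: axle [659.89680514  55.60886875  90.        ] apex [680.45689062  17.36917575 120.68365622] pred [681.63924525  18.87445469 120.68365622] err tool [-1.00666609  1.62713264 -0.05375805]
scene: axle [658.67686293  54.87397277  90.        ] apex [681.84551454  16.52543604 120.68365622] err tool [ 0.46756998  2.30980889 -0.081221  ]
[[139  88  89  93  95  95  95  90  95  90  93  91  95  91  93  90]
 [153  86  93  91  93  94  88  95  92  92  92  93  93  89  97  94]
 [130  89  90  93  91  94  95  95  95  93  96  94  92  94  95  94]
 [105  89  96  89  91  92  94  95  96  98  92  93  97  94  97  99]
 [ 91  93  90  94  97  99  94  91  94  88  91  91  94  93  94  91]
 [ 87  93 119 138 144 151 138 115  94  89  95  94  92  91  93  90]
 [ 93 121 181 198 198 196 198 175 137  83  88  92  91  92  93  95]
 [112 151 207 200 200 197 202 200 187 101  94  92  89  87  92  87]
 [100 145 203 201 197 197 202 202 192 129 106 109 106  94  98 102]
 [104 133 195 199 202 203 205 208 195 101 101 101  98  96  99  99]
 [103 118 147 177 190 193 202 201 207 111 102 102 103 104 101 101]
 [102 110 122 133 150 171 1
[... 628 characters left out ...]
2 112]
 [ 51  58  67  84 109 126 133 133 129 118 100  99 118 123  99]
 [ 56  63  75  99 125 139 143 143 143 135 120 109 121 124  95]
 [ 59  67  84 112 134 143 145 145 144 140 127 111 117 119  94]
 [ 62  67  87 116 138 144 143 143 145 142 131 109 101 101  85]
 [ 62  67  81 111 134 143 146 144 143 141 127 102  84  82  79]
 [ 63  65  75  98 125 138 143 144 140 130 114  91  74  70  67]
 [ 63  66  69  85 108 126 135 133 128 115  95  79  67  60  56]
 [ 64  67  66  74  91 106 113 109 103  95  83  74  65  59  52]
 [ 62  65  67  69  80  90  93  90  86  82  76  68  65  60  49]
 [ 60  65  67  66  72  75  78  74  72  71  64  61  65  59  47]
 [ 54  62  66  66  68  65  63  63  61  61  59  60  62  59  50]]
```

```bash
python3 -m creep '[{"dr":[0,0,0],"offset":[0,-0.1,0.3],"jaw":3},{"dr":[0,0,0],"offset":[0,0,0.5],"jaw":3},{"dr":[0,0,0],"offset":[0,0,0.5],"jaw":3},{"dr":[0,0,0],"offset":[0,0,0.4],"jaw":3},{"dr":[0,0,0],"offset":[0,0,0],"jaw":3},{"dr":[0,0,0],"offset":[0,0,0],"jaw":3},{"dr":[0,0,0],"offset":[0,0,0],"jaw":3},{"dr":[0,0,0],"offset":[0,0,0],"jaw":3},{"dr":[0,0,0],"offset":[0,0,0],"jaw":3},{"dr":[0,0,0],"offset":[0,0,0],"jaw":3}]'
python3 -c "
from h import *
goto([513.9,2.5,60],np.radians(20));s=readout.state();print(s['force'],s['wrist_torque'])"
```

```text
time_s: 14.75
ee_pos: [513.5, 2.4, 87.2]
tool_rot: [-3.092, -0.546, 0.002]
force: [0.1, 0.9, -1.3]
width: 37.3
tcp [513.5   2.4  87.2] d_tool cm [0.05 0.   2.72] xyaw 20.04 toolz [-1.7e-03  9.0e-04 -1.0e+00]
turn deg (tool axes) [-0.08  0.07  0.04]
[ 0.05612335  0.89091406 -1.28158156] [-0.0648926   0.0974241  -0.02076516]
```

```bash
python3 -m creep '[{"dr":[0,0,0],"offset":[0.04,0,0.2],"jaw":3},{"dr":[0,0,0],"offset":[0,0,0.2],"jaw":3},{"dr":[0,0,0],"offset":[0,0,0.2],"jaw":3},{"dr":[0,0,0],"offset":[0,0,0.2],"jaw":3},{"dr":[0,0,0],"offset":[0,0,0.2],"jaw":3},{"dr":[0,0,0],"offset":[0,0,0.2],"jaw":3},{"dr":[0,0,0],"offset":[0,0,0.2],"jaw":3},{"dr":[0,0,0],"offset":[0,0,0],"jaw":3},{"dr":[0,0,0],"offset":[0,0,0],"jaw":3},{"dr":[0,0,0],"offset":[0,0,0],"jaw":3}]'
python3 -c "
from h import *
goto([513.9,2.5,60],np.radians(20));s=readout.state();print(s['force'],s['wrist_torque'])"
```

```text
time_s: 15.75
ee_pos: [513.8, 2.5, 71.8]
tool_rot: [-3.092, -0.546, 0.003]
force: [0.5, 0.7, -2.9]
width: 37.3
tcp [513.8   2.5  71.8] d_tool cm [0.01 0.01 1.18] xyaw 20.04 toolz [-0.0019  0.001  -1.    ]
turn deg (tool axes) [-0.09  0.08  0.04]
[ 0.54953423  0.73599354 -2.8995762 ] [-0.05091929  0.16480847  0.04478245]
```

```bash
python3 -m creep '[{"dr":[0,0,0],"offset":[0.02,0,0.2],"jaw":3},{"dr":[0,0,0],"offset":[0,0,0.2],"jaw":3},{"dr":[0,0,0],"offset":[0,0,0.2],"jaw":3},{"dr":[0,0,0],"offset":[0,0,0.2],"jaw":3},{"dr":[0,0,0],"offset":[0,0,0.2],"jaw":3},{"dr":[0,0,0],"offset":[0,0,0.1],"jaw":3},{"dr":[0,0,0],"offset":[0,0,0],"jaw":3},{"dr":[0,0,0],"offset":[0,0,0],"jaw":3},{"dr":[0,0,0],"offset":[0,0,0],"jaw":3},{"dr":[0,0,0],"offset":[0,0,0],"jaw":3}]'
python3 - <<'E'
from h import *
import pickle
goto([513.9,2.5,60],np.radians(20));s=readout.state();print(s['force'],s['wrist_torque'])
d={n:snap(n) for n in("top","scene","wrist")};pickle.dump(d,open("d8.pkl","wb"))
s=d["top"]["s"];R=Ro.from_rotvec(s["tool_rot"]).as_matrix();T=lambda p:R@np.array(p)+s["ee_pos"]
tiles=[]
for n in("top","scene"):
    u=proj(d[n],[660,56,75]);x,y=(u-[20,20]).astype(int)
    k=lambda X:((proj(d[n],X)-[x,y])*10+5+[400*(n=="scene"),0]).round(0)
    print(n,"apex",k(T([181.4,0,-8.7])),"rivet",k(T([67.2,-1,-28.7])),"C",k(T([155.4,0,-8.7])),"axle end",k([660,55.6,90]),"groove",k([660,55.6,68.5]))
    tiles.append(cv2.resize(d[n]["frame"][y:y+40,x:x+40,::-1],(400,400),interpolation=cv2.INTER_CUBIC))
w=cv2.resize(d["wrist"]["frame"][0:160,120:640,::-1],(650,200));pad=np.zeros((200,800,3),np.uint8);pad[:,:650]=w
cv2.imwrite("pics/m8.png",np.vstack([np.hstack(tiles),pad]))
g=d["wrist"]["frame"].astype(int)[115:160,300:350];m=((g.min(2)>165)&(g.max(2)-g.min(2)<30)).astype(np.uint8)
n,l,st,ce=cv2.connectedComponentsWithStats(m);i=1+st[1:,4].argmax();print("rivet",ce[i]+[300,115],st[i,4])
E
```

```text
time_s: 16.75
ee_pos: [514.1, 2.6, 59.9]
tool_rot: [-3.092, -0.546, 0.002]
force: [0.5, -0.3, -2.3]
width: 37.1
tcp [514.1   2.6  59.9] d_tool cm [-0.02  0.   -0.01] xyaw 20.04 toolz [-1.6e-03  9.0e-04 -1.0e+00]
turn deg (tool axes) [-0.08  0.07  0.04]
[ 0.53524054 -0.34954307 -2.33184105] [-0.03261582  0.12121069  0.03113567]
top apex [184. 134.] rivet [323. 505.] C [217. 219.] axle end [212. 203.] groove [218. 220.]
scene apex [660. 283.] rivet [445. -20.] C [608. 223.] axle end [611. 171.] groove [607. 223.]
rivet [325.96596434 136.43273906] 617
```

View pics/m8.png

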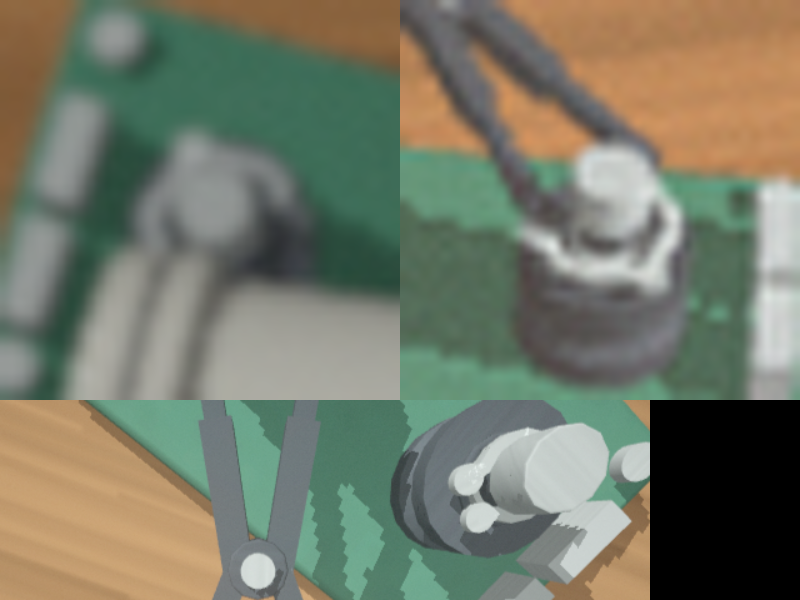

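The ring surrounds the axle in both views. Its apex is at (190,137) in the top tile against (184,134) predicted, and (658,285) in the scene tile against (660,283). The rivet hasn't shifted in the hand, and the force reads only the pliers' weight.

```bash
python3 -c "
from cell import readout,job
s=readout.state();print(s['time_s'],s['width'],s['force'],s['joint_vel'].round(3));print(job.sign_off())"
```

```text
16.9 37.30954235027286 [-0.70914691  0.39169264 -2.55670992] [ 0.002  0.002  0.001 -0.001 -0.001  0.001]
the job is handed in; nothing more can be done
None
```

I picked up the pliers by the handles and squeezed them fully with 40 N. I slid the spread ring level over the bare axle (the +y one) and stopped at its groove. I then handed the job in at 16.9 s with the pliers still held squeezed; no verdict was reported.

**Last checks:**
- **Height and level:** the TCP is at z 59.9 mm, which puts the ring at about 68.5 mm, level with the groove. The tool is level to about 0.1°.
- **Position:** in the top and scene views the ring surrounds the axle. Its apex is about 2 mm or less from where I predicted, against 4 mm of clearance.
- **Contact:** the wrist force is about 2.5 N, which is only the pliers' weight, so nothing is touching.

**What disagreed or went wrong:**
- **Ring sideways position:** the wrist camera and the outer cameras differed by about 2 mm. I relied mainly on the outer cameras.
- **Grip width:** the fingers read 37.3 mm, slightly under the 38.5 mm I expected at that force.
- **Joint 6:** on the first approach it reached 3.141 rad, against a range limit of 3.14, and stalled there. I backed off and came in from another angle. I can't tell whether that counts as passing its range.

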